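Refit the double lid of a seasoning shaker and lift off its dust cap alone

TASK

Make the seasoning shaker ready for sprinkling: take its two-part lid (steel sifter lid with the smaller plastic dust cap nested on top) off the saucer by the steel collar, without touching the cap, set it gently and fully home in the mouth of the open steel jar, and let go. Then grip the dust cap and lift it straight off alone, leaving the sifter lid home and undisturbed. Finish while still holding the cap, level and still, a good hand's breadth (8 to 10 cm) above the shaker, with the jar, the saucer and everything else on the counter left where they stand.

Things in the scene. Friction and masses are not known exactly. Their poses are not given: they have to be found in the camera images.
- jar: Open stainless jar, loose, upright, 0.28 kg, left or right of the spoon. Origin: centre of its underside, z up. Body 68 mm across up to 46 mm high, tapering to a neck 56 mm across from 54 mm up to the rim at 80 mm; round mouth 49 mm across. The lid's plug drops in, loose push fit without thread, until the collar rests on the rim: the sifter's origin is then 70 mm above the jar's, on its axis.
- sifter: Steel sifter lid (inner lid), loose, 0.09 kg, round, upright near the saucer's middle, cap on top. Origin: centre of its plug's underside, z up. Upward: plug 46 mm across, 0 to 10 mm (foot chamfered 2 mm; 1.5 mm play all round in the mouth); knurled collar 62 mm across, 10 to 26 mm (grip here; overhangs the jar's neck 3 mm); perforated dome 40 mm across, 26 to 42 mm, standing inside the cap.
- cap: White plastic dust cap (outer lid), loose, 0.025 kg: upside-down cup 48 mm across, 24 mm high, skirt 2.5 mm thick (grip here). Origin: centre of the skirt's lower edge, z up. Nested, it just rests on the collar's shoulder (not latched, 1.5 mm play round the dome), its origin 26 mm above the sifter's: with the sifter home, 96 mm above the jar's origin, its top at 120 mm.
- saucer: Green melamine saucer, loose, 150 mm across, 18 mm high at the rim, flat well about 90 mm across whose floor is 5 mm above the counter. Origin at the centre of its underside, z up. Carries the two-part lid at the start.
- cobek: Granite mortar bowl, 190 mm across, 55 mm high, heavy; bystander on the far side. Origin at the centre of its underside.
- ulekan: Bent teak pestle lying on the counter to the right, about 160 mm long, 44 mm thick at its head; bystander. Origin on the counter under its middle.
- spoon: Steel tablespoon, about 190 mm long, lying pointing away from the robot between jar and saucer; bystander. Origin on the counter under its middle, x towards the bowl.
- container: Closed plastic container with a blue twist cap, 92 mm across, 99 mm high, to the left; bystander. Origin at the centre of its underside.
There are look-alikes about, which are no part of the job. What is shaped like the sifter but orange or turquoise is not meant.

How it is judged:
By the outcome, as a careful person would: the job done as asked, in the order asked, and still so for the second after the job is handed in, while the arm keeps its last pose, push and grip.
It also fails if it takes over 48 s, if anything falls off the work surface, if the arm or the gripper's body presses on something with over 40 N, if the wrist force passes 120 N, or if a joint passes its speed limit or range.

ROBOT

A 6-joint arm with a two-finger parallel gripper is mounted at the origin on the work surface. World frame = base frame: x ahead of the robot, y to its left, z up, the work surface at z = 0. Lengths are in m, angles in rad, forces in N, time in s.
With the tool pointing down it reaches from about 0.35 to 0.85 m from the base axis. Payload 8.1 kg.
Tool frame: the origin (TCP) lies at the very end of the fingers, on their centre line; the grasp point (between the pads) lies 19 mm behind it; z points along the fingers, y is the line along which they close (so a half turn about z gives the same grasp; the last joint's range is limited). The gripper opens to 93 mm and grips with 3 to 60 N. Pads are 15 mm wide; open, the fingers measure 128 mm over their backs; the gripper's body (75 mm by 188 mm) begins 65 mm behind the grasp point.
Start: joints at [1.205, 0.13, 1.488, -0, 1.523, -0.085], TCP at [0.166, 0.577, 0.219] pointing down, gripper open.
Joint ranges: [-2.96, 2.96], [-0.89, 2.26], [0.02, 2.5], [-1.34, 4.48], [0, 2.73], [-2.66, 2.66]. Speed limits (rad/s): [2.39, 2.39, 2.79, 3.14, 3.14, 3.14].

INTERFACE

Orientations are given as a rotation vector (axis times angle).
In Python, from plant import monitor, eyes, ticket gives the robot as it stands.
- The arm moves only by the tool arm_command, never from a script. Its argument "deltas" is a list that holds one entry, the list of rows, each a list of 6 numbers: the shift along the world's x, y, z in cm, then the turn, a rotation vector about the world's x, y, z in degrees. In form: [[[tx, ty, tz, rx, ry, rz], ...]]. A call has 1 to 12 rows; each row shifts and turns the commanded pose from where the row before left it; what a row does not reach is not made up. A row lasts 1/12 s, in which the tool goes at most 41.7 mm and 7.16 degrees, less where a joint would pass 70% of its speed; a pose out of reach is approached as far as the arm can. A call is refused whole if a number of a shift passes 4.17 or a number of a turn 7.16, either way. A call with a gripper value outside its range is refused whole. "gripper" is the opening, from -1 (shut) to 1 (fully open), set as the call begins (left out, the last holds). The fingers move at their own pace and stop on an object; "squeeze" is the grip in N (left out, the last holds). Time passes only in rows, so rows that do not move let the fingers close. It gives the time, the measured TCP pose, the force, the opening and the grip force at its end, in the units of the state.
- monitor.read_state(): the state, without advancing time (a new reading comes with each control period).
- eyes.read_camera(name): name is "side" or "top" or "wrist"; returns the picture (400x640x3 uint8, blue, green, red); there is no depth.
- eyes.camera_model(name): a dict with "fx", "fy", "cx", "cy" (pixels), "rvec" (rotation vector, rad) and "tvec" (3), from world to camera coordinates, as OpenCV has them. Camera axes: x right, y down, z forward; pixel columns grow to the right and rows downward; lengths in m; the calibration is good to about 2 mm. A picture is of the moment at which its call begins: read the wrist's pose just before it. camera_model takes no time and is no camera call; for the wrist camera it gives the pose at the moment of the call.
- ticket.close_job(): hands the job in; it is judged then, once.
The state is a dict: "t": time; "q": joint angles; "dq": joint speeds; "joint_torque": joint torques, N m; "tool_pos": TCP position; "orientation": TCP orientation; "force": force on the tool from outside, world axes, zero at the start; "wrist_torque": the same for the moment, N m; "opening": finger opening in m; "gripper_force": force on a finger pad.
Only numpy, scipy, OpenCV 4.12 (cv2) and the standard library are available. Lean on these libraries where they do the work, as an engineer would, in place of code of your own. Each camera call takes 0.05 s, during which the arm holds its last target. There are 200 camera calls.

## Working session

There is one attempt and no reset: what is moved stays moved. The work goes in short steps, Python scripts to look and compute and a tool call to move; the robot and the scene stay as the last step left them, time stands still between calls to the robot, and variables do not carry over. Pictures are saved under pics/ and viewed, at most 10 in all, crops included, and the job is handed in when it is done.

Besides the shell and the picture viewer there is one more tool, called after "Request:" by a JSON object that holds its "method" and its "body". arm_command: Moves the arm, as the interface text tells. Its arguments: {"type":"object","properties":{"deltas":{"type":"array"},"gripper":{"type":"number"},"squeeze":{"type":"number"}},"required":["deltas"]}

```bash
mkdir -p pics; ls; cat > h.py <<'E'
import numpy as np, cv2
from plant import monitor, eyes, ticket
def snap(n,f=None):
    m=eyes.camera_model(n); im=eyes.read_camera(n)
    if f: cv2.imwrite('pics/'+f,im)
    return im,m
def ray(m,u,v):
    R=cv2.Rodrigues(np.array(m['rvec'],float))[0]; t=np.array(m['tvec'],float)
    d=R.T@np.array([(u-m['cx'])/m['fx'],(v-m['cy'])/m['fy'],1]); return -R.T@t,d/np.linalg.norm(d)
def onz(m,u,v,z):
    o,d=ray(m,u,v); return o+d*(z-o[2])/d[2]
def meet(a,b):
    (o1,d1),(o2,d2)=a,b
    s=np.linalg.lstsq(np.c_[d1,-d2],o2-o1,rcond=None)[0]
    p,q=o1+s[0]*d1,o2+s[1]*d2; return (p+q)/2,np.linalg.norm(p-q)
def proj(m,p):
    K=np.array([[m['fx'],0,m['cx']],[0,m['fy'],m['cy']],[0,0,1.]])
    return cv2.projectPoints(np.array([p],float),np.array(m['rvec'],float),np.array(m['tvec'],float),K,None)[0].ravel()
E
python3 - <<'E'
from h import *
s,m=snap('side','s0.png');t,m2=snap('top','t0.png')
cv2.imwrite('pics/w0.png',snap('wrist')[0])
for n in('side','top','wrist'):
    m=eyes.camera_model(n);print(n,m,ray(m,320,200))
print(monitor.read_state())
E
```

```text
pics
side {'fx': 436.1340900711878, 'fy': 436.1340900711878, 'cx': 321.1721450353164, 'cy': 200.75715238246974, 'rvec': array([ 2.25782013, -1.01603132,  0.35568714]), 'tvec': array([-0.39363585,  0.37982422,  0.92244744])} (array([ 0.04373468, -0.50327423,  0.94600594]), array([ 0.47316715,  0.43805558, -0.76434296]))
top {'fx': 492.1434782338357, 'fy': 492.1434782338357, 'cx': 323.6223650457334, 'cy': 191.30977455815787, 'rvec': array([ 2.12475193, -2.14720838,  0.15655845]), 'tvec': array([0.00509405, 0.5961293 , 1.5772828 ])} (array([ 0.34419282, -0.01514138,  1.65061176]), array([ 0.13776715,  0.01615616, -0.99033287]))
wrist {'fx': 304.50998664339545, 'fy': 304.50998664339545, 'cx': 317.31966486915815, 'cy': 200.48133072223456, 'rvec': array([-2.33266723, -1.75482615, -0.23200081]), 'tvec': array([-0.59935689, -0.03127889,  0.39123333])} (array([0.09683231, 0.59672525, 0.38446462]), array([ 0.25265568, -0.06590953, -0.96530878]))
{'t': 0.15, 'q': array([ 1.20457838e+00,  1.30987810e-01,  1.48901226e+00,  9.97667467e-06,
        1.52300679e+00, -8.54086624e-02]), 'dq': array([-0.00038347, -0.00289796, -0.00214839, -0.00128446,  0.00208597,
        0.00041486]), 'joint_torque': array([ 1.09079840e-03, -5.60473573e+01, -4.92336309e+01,  7.69164087e-02,
        3.05189495e-02, -1.15531438e-04]), 'tool_pos': array([0.16610414, 0.57609855, 0.21783762]), 'orientation': array([-4.39601356e-01, -3.11035367e+00,  2.16130504e-03]), 'force': array([ 0.940449  , -0.23620851, -0.41328621]), 'wrist_torque': array([ 0.01540152,  0.0479327 , -0.02735276]), 'gripper_force': 0.0, 'opening': 0.09334523373808037}
```

View pics/s0.png

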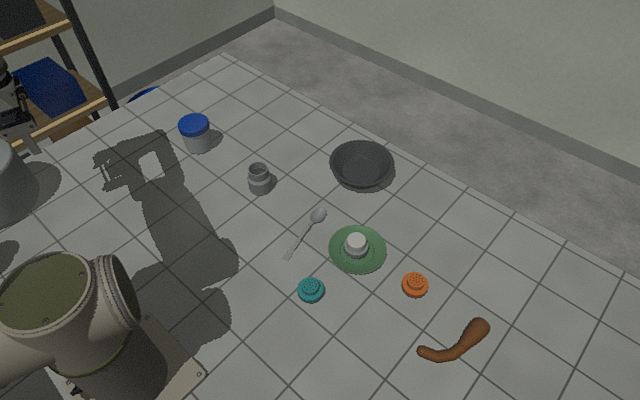

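View pics/t0.png

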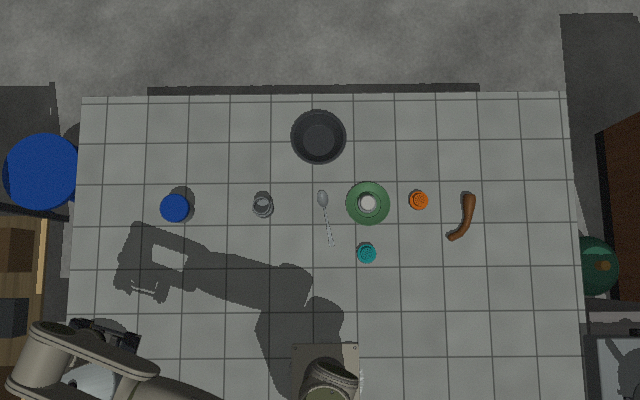

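The side view shows the jar at (259,178), the white-capped lid on the green saucer at (356,243), a turquoise look-alike at (311,289) and an orange one at (415,284). In the top view they are at (263,205), (368,203), (366,253) and (418,200). The lid I need is the one on the saucer, because it has a white cap over a steel collar. I'll confirm that in one enlarged crop.

```bash
python3 - <<'E'
from h import *
s=cv2.imread('pics/s0.png');t=cv2.imread('pics/t0.png')
f=lambda im,u,v:cv2.resize(im[v-33:v+33,u-44:u+44],(400,300),interpolation=cv2.INTER_CUBIC)
cv2.imwrite('pics/c0.png',np.vstack([np.hstack([f(s,356,243),f(s,259,178)]),np.hstack([f(t,368,203),f(t,263,205)])]))
ms,mt=eyes.camera_model('side'),eyes.camera_model('top')
for im,m,n in((s,ms,'side'),(t,mt,'top')):
    h=cv2.cvtColor(im,cv2.COLOR_BGR2HSV)
    g=cv2.inRange(h,(50,70,30),(75,255,255))
    c=max([c for c in cv2.findContours(g,0,2)[0] if 300<cv2.boundingRect(c)[0]<420],key=cv2.contourArea)
    print(n,'saucer',cv2.boundingRect(c),cv2.fitEllipse(cv2.convexHull(c)))
    hull=cv2.drawContours(np.zeros_like(g),[cv2.convexHull(c)],0,255,-1)
    inn=cv2.bitwise_and(hull,cv2.inRange(h,(0,0,120),(180,50,255)))
    c=max(cv2.findContours(inn,0,2)[0],key=cv2.contourArea);print('white',cv2.boundingRect(c),cv2.fitEllipse(c))
E
```

```text
side saucer (332, 226, 54, 47) ((358.6609802246094, 248.24191284179688), (44.990108489990234, 54.940181732177734), 110.18315124511719)
white (345, 232, 23, 23) ((355.7975769042969, 242.7297821044922), (21.167648315429688, 21.910053253173828), 14.805696487426758)
top saucer (346, 182, 44, 43) ((367.6827392578125, 203.3448486328125), (43.02827835083008, 43.788421630859375), 120.14913177490234)
white (361, 196, 15, 14) ((367.8752136230469, 202.51661682128906), (13.130767822265625, 14.798500061035156), 108.53422546386719)
```

View pics/c0.png

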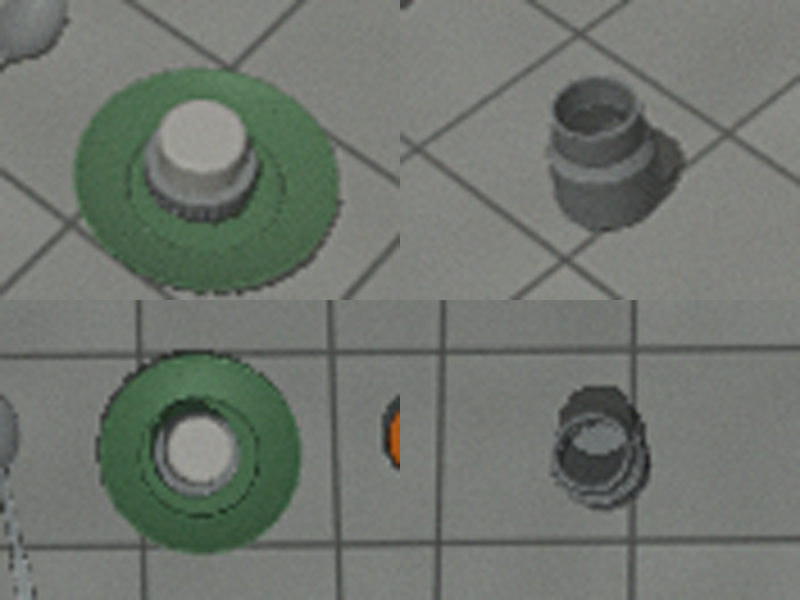

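The crop confirms it: a white cap on a knurled steel collar, centred in the green saucer, with its top centre at side (357.1,239) and top (368.1,203). The jar is open, with its rim centre at side (258.3,168.5) and top (261.7,205.2). Next I triangulate both.

```bash
python3 - <<'E'
from h import *
ms,mt=eyes.camera_model('side'),eyes.camera_model('top')
for n,a,b,z in(('captop',(357.1,239),(368.1,203),.055),('jarrim',(258.3,168.5),(261.7,205.2),.08)):
    print(n,meet(ray(ms,*a),ray(mt,*b)),onz(ms,*a,z),onz(mt,*b,z))
print('saucer',onz(ms,358.66,248.2,.018),onz(mt,367.7,203.3,.018))
print('spoon',onz(mt,322,198,0),onz(mt,331,243,0),'cobek',onz(mt,318,137,.055),'cont',onz(mt,174,208,.1))
print('tq',onz(mt,366,253,.03),'or',onz(mt,418,200,.03))
import scipy.spatial.transform as T
print(T.Rotation.from_rotvec(monitor.read_state()['orientation']).as_matrix())
E
```

```text
captop (array([ 0.55565269, -0.14748049,  0.0616628 ]), np.float64(0.005414960973553763)) [ 0.56172174 -0.14647343  0.055     ] [ 0.55451871 -0.14616971  0.055     ]
jarrim (array([0.54912471, 0.19701754, 0.08241493]), np.float64(0.0037724319614703596)) [0.55213652 0.19796132 0.08      ] [0.54787045 0.19839683 0.08      ]
saucer [ 0.56362232 -0.15247286  0.018     ] [ 0.55839968 -0.14784844  0.018     ]
spoon [0.58057707 0.00495126 0.        ] [ 0.42844937 -0.02370873  0.        ] cobek [0.77865539 0.01574903 0.055     ] cont [0.5393766  0.47506046 0.1       ]
tq [ 0.39322354 -0.13746381  0.03      ] or [ 0.566018   -0.31385721  0.03      ]
[[-9.60831304e-01  2.77133431e-01 -5.15713131e-04]
 [ 2.77133880e-01  9.60830411e-01 -1.31685980e-03]
 [ 1.30566984e-04 -1.40820170e-03 -9.99999000e-01]]
```

Request:
{"method": "arm_command", "body": {"deltas": [[[2.8,-2.8,0,0,0,1.4],[2.8,-2.8,0,0,0,1.4],[2.8,-2.8,0,0,0,1.4],[2.8,-2.8,0,0,0,1.4],[2.8,-2.8,0,0,0,1.4],[2.8,-2.8,0,0,0,1.4],[2.8,-2.8,0,0,0,1.4],[2.8,-2.8,0,0,0,1.4],[2.8,-2.8,0,0,0,1.4],[2.8,-2.8,0,0,0,1.4],[2.8,-2.8,0,0,0,1.1],[2.7,-2.7,0,0,0,1]]]}}

```text
t: 1.15
tool_pos: [0.5023, 0.2396, 0.2185]
orientation: [0.002, -3.141, 0.0]
force: [1.0, -0.7, 0.1]
opening: 0.0932
gripper_force: 0.0
```

Request:
{"method": "arm_command", "body": {"deltas": [[[1.6,-1.6,0,0,0,0],[1.6,-1.6,0,0,0,0],[1.6,-1.2,0,0,0,0],[0,0,0,0,0,0],[0,0,0,0,0,0],[0,0,0,0,0,0]]]}}

```text
t: 1.65
tool_pos: [0.5487, 0.1978, 0.2182]
orientation: [0.0, -3.141, -0.0]
force: [0.2, -0.5, -0.3]
opening: 0.0928
gripper_force: 0.0
```

```bash
python3 - <<'E'
from h import *
im,m=snap('wrist','w1.png'); np.save('w1.npy',m,allow_pickle=True)
s=monitor.read_state();print(s['t'],s['tool_pos'],s['orientation'],s['force']);print(proj(m,(.549,.197,.08)),m['tvec'])
E
```

```text
1.7 [0.54853715 0.19815134 0.21838706] [ 1.34566096e-03 -3.14084818e+00 -2.38743310e-04] [-0.31674901 -0.19802686 -0.18630789]
[316.48559775 190.83466366] [-0.19796692 -0.56071342  0.24700192]
```

View pics/w1.png

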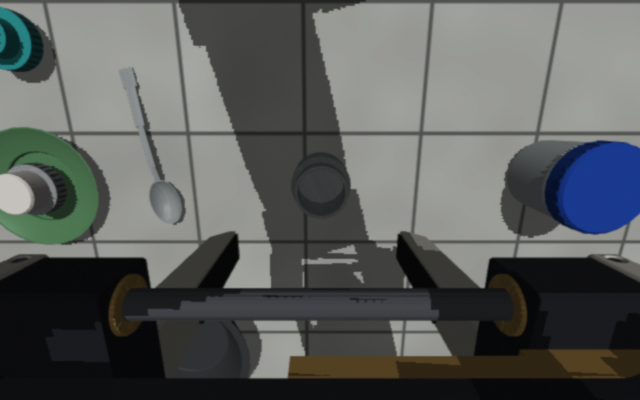

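The wrist view shows the jar's mouth near (321,187) in the arm's shadow, with the spoon at (150,150) and the lid at (30,190). I'll shift for a second view of the jar and then carry on to the lid.

Request:
{"method": "arm_command", "body": {"deltas": [[[0,-3,0,0,0,0],[0,-3,0,0,0,0],[0,-2,0,0,0,0],[0,0,0,0,0,0],[0,0,0,0,0,0],[0,0,0,0,0,0]]]}}

```text
t: 2.2
tool_pos: [0.5489, 0.1187, 0.2188]
orientation: [-0.001, 3.141, 0.001]
force: [0.4, -0.2, 0.1]
opening: 0.0932
gripper_force: 0.0
```

```bash
python3 - <<'E'
from h import *
im,m=snap('wrist','w2.png'); np.save('w2.npy',m,allow_pickle=True)
print(proj(m,(.549,.197,.08)))
E
```

```text
[393.23854334 190.36080083]
```

Request:
{"method": "arm_command", "body": {"deltas": [[[0,-3.6,0,0,0,0],[0,-4,0,0,0,0],[0,-4,0,0,0,0],[0,-4,0,0,0,0],[0,-4,0,0,0,0],[0.3,-3,0,0,0,0],[0.3,0,0,0,0,0],[0,0,0,0,0,0],[0,0,0,0,0,0],[0,0,0,0,0,0]]]}}

```text
t: 3.08
tool_pos: [0.5554, -0.1066, 0.2185]
orientation: [0.004, -3.141, -0.001]
force: [0.2, 0.5, 1.0]
opening: 0.0932
gripper_force: 0.0
```

```bash
python3 - <<'E'
from h import *
im,m=snap('wrist','w3.png'); np.save('w3.npy',m,allow_pickle=True)
print(monitor.read_state()['tool_pos'],proj(m,(.556,-.147,.055)))
E
```

```text
[ 0.55539216 -0.10663728  0.21857834] [280.82144406 185.637658  ]
```

Request:
{"method": "arm_command", "body": {"deltas": [[[0,-2,0,0,0,0],[0,-2,0,0,0,0],[0,-1.8,0,0,0,0],[0,0,0,0,0,0],[0,0,0,0,0,0],[0,0,0,0,0,0]]]}}

```text
t: 3.63
tool_pos: [0.5554, -0.1651, 0.2186]
orientation: [0.002, -3.142, -0.001]
force: [-0.5, -0.0, 0.0]
opening: 0.0927
gripper_force: 0.0
```

```bash
python3 - <<'E'
from h import *
im,m=snap('wrist','w4.png'); np.save('w4.npy',m,allow_pickle=True)
print(monitor.read_state()['tool_pos'])
P=[('w1',(.549,.197,.08)),('w2',(.549,.197,.08)),('w3',(.556,-.147,.055)),('w4',(.556,-.147,.055))]
o=[]
for n,p in P:
    mm=np.load(n+'.npy',allow_pickle=True).item();u,v=np.round(proj(mm,p)).astype(int)
    c=cv2.imread(f'pics/{n}.png')[v-37:v+38,u-50:u+50]
    print(n,'crop origin',u-50,v-37)
    if n<'w3': c=cv2.convertScaleAbs(c,alpha=2.2)
    o.append(cv2.resize(c,(400,300),interpolation=cv2.INTER_CUBIC))
cv2.imwrite('pics/c1.png',np.vstack([np.hstack(o[:2]),np.hstack(o[2:])]))
E
```

```text
[ 0.55540144 -0.16505016  0.21865333]
w1 crop origin 266 154
w2 crop origin 343 153
w3 crop origin 231 149
w4 crop origin 284 149
```

View pics/c1.png

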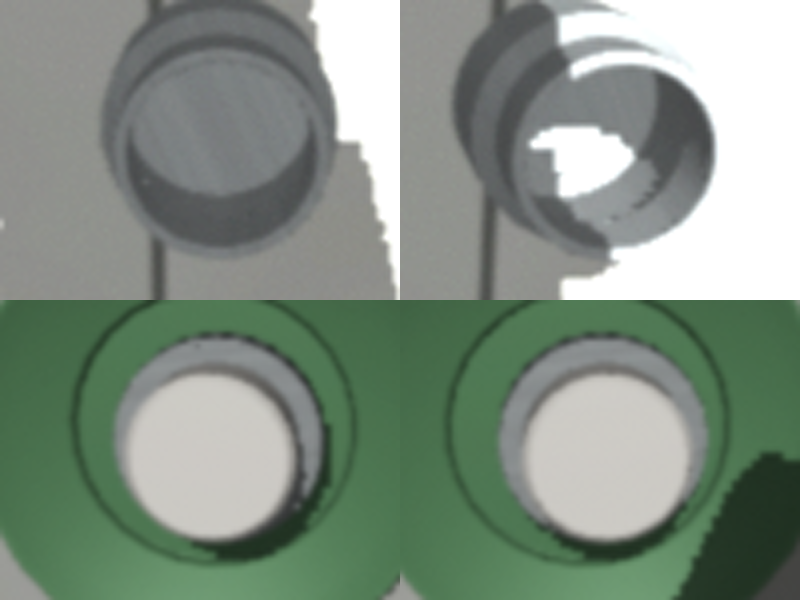

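Crops: the jar rim centre is at w1 (321.4,192) and w2 (396,192). The cap discs (w3, w4) sit clearly inside the steel collar, so I'll mask them and triangulate.

```bash
python3 - <<'E'
from h import *
M={n:np.load(n+'.npy',allow_pickle=True).item() for n in('w1','w2','w3','w4')}
print('rim',meet(ray(M['w1'],321.3,191.7),ray(M['w2'],395.8,191.7)),onz(M['w1'],321.3,191.7,.08),onz(M['w2'],395.8,191.7,.08))
C={}
for n,p in(('w3',(.556,-.147,.055)),('w4',(.556,-.147,.055))):
    im=cv2.imread(f'pics/{n}.png');g=cv2.inRange(im,(165,165,165),(255,255,255))
    u,v=proj(M[n],p)
    c=[c for c in cv2.findContours(g,0,2)[0] if cv2.pointPolygonTest(c,(float(u),float(v)+2),False)>0][0]
    C[n]=cv2.fitEllipse(c);print(n,C[n])
print('cap',meet(ray(M['w3'],*C['w3'][0]),ray(M['w4'],*C['w4'][0])))
for n in C:print(onz(M[n],*C[n][0],.055))
# collar: left/right edges at top z ~.031
for n,l,r,y in(('w3',231+116/4,231+322/4,149+140/4),('w4',284+100/4,284+308/4,149+140/4)):
    print('collar mid',(onz(M[n],l,y,.031)+onz(M[n],r,y,.031))/2)
E
```

```text
rim (array([0.55229851, 0.20206898, 0.07114651]), np.float64(0.0004973888305036654)) [0.54991586 0.2019554  0.08      ] [0.55041715 0.19973568 0.08      ]
w3 ((282.65087890625, 187.46238708496094), (38.95894241333008, 40.4346923828125), 126.25391387939453)
w4 ((335.3611145019531, 187.5678253173828), (39.3541145324707, 40.317752838134766), 63.229156494140625)
cap (array([ 0.55800928, -0.14498402,  0.05539616]), np.float64(5.864243008010256e-05))
[ 0.55806899 -0.14502926  0.055     ]
[ 0.55812924 -0.14495957  0.055     ]
collar mid [ 0.55928754 -0.14402016  0.031     ]
collar mid [ 0.55923268 -0.14399988  0.031     ]
```

Request:
{"method": "arm_command", "body": {"deltas": [[[0.3,2.1,0,0,0,0],[0,0,-2.5,0,0,0],[0,0,-3,0,0,0],[0,0,-3,0,0,0],[0,0,-3,0,0,0],[0,0,-1.5,0,0,0],[0,0,0,0,0,0],[0,0,0,0,0,0],[0,0,0,0,0,0]]], "gripper": 0.6}}

```text
t: 4.43
tool_pos: [0.5594, -0.1452, 0.0904]
orientation: [-0.002, 3.139, -0.001]
force: [-0.2, -0.4, 1.1]
opening: 0.0741
gripper_force: 0.0
```

```bash
python3 - <<'E'
from h import *
im,m=snap('wrist','w5.png');cv2.imwrite('pics/s5.png',snap('side')[0])
s=monitor.read_state();print(s['tool_pos'],s['opening'],proj(m,(.558,-.145,.055)),proj(m,(.5583,-.145,.031)))
a=cv2.imread('pics/s5.png')[200:280,300:407];cv2.imwrite('pics/c2.png',np.hstack([im[100:400,120:520],cv2.resize(a,(400,300))]))
E
```

```text
[ 0.55984841 -0.1456976   0.09101062] 0.0743216880614474 [317.53001984 222.23305931] [317.54870541 212.30467353]
```

View pics/c2.png

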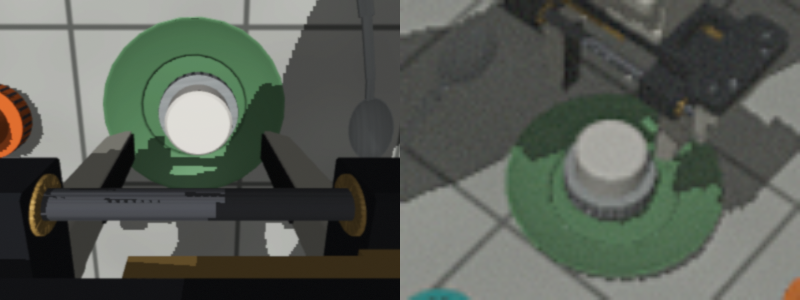

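Request:
{"method": "arm_command", "body": {"deltas": [[[-0.1,0.1,-1,0,0,0],[0,0,-2,0,0,0],[0,0,-2,0,0,0],[0,0,-1,0,0,0],[0,0,-0.6,0,0,0],[0,0,-0.3,0,0,0],[0,0,0,0,0,0],[0,0,0,0,0,0],[0,0,0,0,0,0]]]}}

```text
t: 5.28
tool_pos: [0.5582, -0.1448, 0.0209]
orientation: [-0.0, 3.14, -0.001]
force: [0.4, -0.3, 0.1]
opening: 0.0742
gripper_force: 0.0
```

Request:
{"method": "arm_command", "body": {"deltas": [[[0,0,-0.2,0,0,0],[0,0,0,0,0,0],[0,0,0,0,0,0],[0,0,0,0,0,0],[0,0,0,0,0,0],[0,0,0,0,0,0],[0,0,0,0,0,0]]], "gripper": 0.25, "squeeze": 5}}

```text
t: 5.87
tool_pos: [0.5575, -0.1446, 0.0179]
orientation: [-0.0, 3.141, -0.0]
force: [-0.7, 0.5, 3.0]
opening: 0.0621
gripper_force: 5.0
```

Request:
{"method": "arm_command", "body": {"deltas": [[[0,0,0,0,0,0],[0,0,0,0,0,0],[0,0,0,0,0,0],[0,0,0,0,0,0],[0,0,0,0,0,0],[0,0,0,0,0,0]]], "gripper": -1, "squeeze": 22}}

```text
t: 6.37
tool_pos: [0.5575, -0.1445, 0.0179]
orientation: [-0.0, 3.141, -0.0]
force: [-0.7, 0.5, 5.2]
opening: 0.0616
gripper_force: 22.0
```

Request:
{"method": "arm_command", "body": {"deltas": [[[0,0,0.3,0,0,0],[0,0,0.7,0,0,0],[0,0,1.2,0,0,0],[0,0,1.5,0,0,0],[0,0,1.8,0,0,0],[0,0,1.8,0,0,0],[0,0,1.8,0,0,0],[0,0,1.2,0,0,0],[0,0,0.7,0,0,0],[0,0,0,0,0,0],[0,0,0,0,0,0]]]}}

```text
t: 7.28
tool_pos: [0.5572, -0.1445, 0.1276]
orientation: [-0.0, 3.141, -0.0]
force: [0.1, 0.1, -1.8]
opening: 0.0615
gripper_force: 22.0
```

```bash
python3 - <<'E'
from h import *
im,m=snap('wrist','w6.png');s=cv2.imread('pics/s0.png');si,_=snap('side','s6.png')
st=monitor.read_state();print(st['tool_pos'],st['opening'],st['force'])
g=cv2.inRange(im,(165,165,165),(255,255,255))
p=st['tool_pos']+[0,0,.0365]; u,v=proj(m,p);print(u,v)
for c in cv2.findContours(g,0,2)[0]:
    if cv2.contourArea(c)>400 and abs(cv2.minEnclosingCircle(c)[0][0]-u)<40:
        e=cv2.fitEllipse(c);print(e,onz(m,*e[0],p[2])-st['tool_pos'])
u,v=np.round(proj(eyes.camera_model('side'),p)).astype(int)
cv2.imwrite('pics/c3.png',np.hstack([im[100:400,120:520],cv2.resize(si[v-40:v+40,u-53:u+54],(400,300))]))
E
```

```text
[ 0.55642277 -0.14420895  0.12625587] 0.0614729900995536 [ 0.22305162 -0.53693177 -0.87182635]
317.6130283389301 272.4171568102967
((309.82427978515625, 252.95420837402344), (39.36630630493164, 78.3699722290039), 79.04491424560547) [-0.01011723 -0.00365657  0.0365    ]
```

View pics/c3.png

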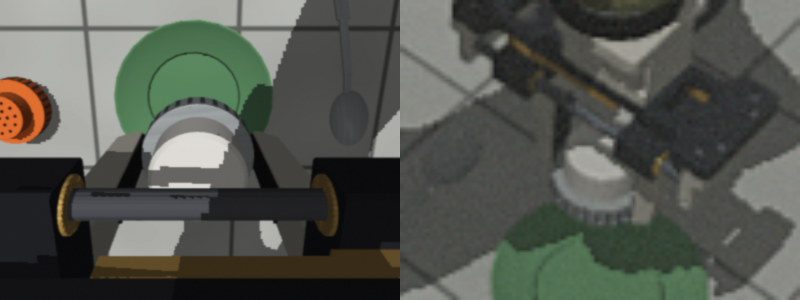

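The lid is held level with the cap on top, and the saucer is clear (right crop, lid at about (595,180)). Before travelling I'll fit the jar rim more precisely from w1 and w2.

```bash
cat > rim.py <<'E'
from h import *
def rim(im,m,p,r=.028,band=4,lo=-30,hi=210):
    """radial gradient edge near predicted outer rim, lower arc (image-down side), ellipse fit"""
    g=cv2.GaussianBlur(cv2.cvtColor(im,cv2.COLOR_BGR2GRAY),(0,0),.8).astype(np.float32)
    c=proj(m,p)
    for it in range(4):
        R=np.linalg.norm(proj(m,np.array(p)+[0,r,0])-proj(m,p));P=[]
        for a in np.deg2rad(np.arange(lo,hi,4)):
            rr=np.arange(R-band,R+band,.2)
            q=np.abs(np.gradient(cv2.remap(g,(c[0]+rr*np.cos(a)).astype(np.float32)[None],(c[1]+rr*np.sin(a)).astype(np.float32)[None],cv2.INTER_LINEAR)[0]))
            P.append(c+rr[q.argmax()]*np.array([np.cos(a),np.sin(a)]))
        P=np.array(P); keep=np.ones(len(P),bool)
        for _ in range(4):   # circle fit with outlier drop
            A=np.c_[2*P[keep],np.ones(keep.sum())]; s=np.linalg.lstsq(A,(P[keep]**2).sum(1),rcond=None)[0]
            rad=np.sqrt(s[2]+s[0]**2+s[1]**2); res=np.linalg.norm(P-s[:2],axis=1)-rad
            keep=np.abs(res)<max(.5,2*np.median(np.abs(res)))
        c=s[:2]
    return c,rad,keep.sum(),np.std(res[keep]),R
E
python3 - <<'E'
from rim import *
c=[]
for n in('w1','w2'):
    im=cv2.imread(f'pics/{n}.png');m=np.load(n+'.npy',allow_pickle=True).item()
    for b in(3,5):
        r=rim(im,m,(.55,.2005,.08),band=b);print(n,r,onz(m,*r[0],.08))
    c.append(ray(m,*r[0]))
print(meet(*c))
E
```

```text
w1 (array([320.16602535, 185.03973656]), np.float64(29.755653573028557), np.int64(41), np.float64(0.34495064494261246), np.float64(27.19789645201684)) [0.54290818 0.20077278 0.08      ]
w1 (array([320.4385887, 185.1232241]), np.float64(29.65224354699482), np.int64(41), np.float64(0.37844868724621517), np.float64(27.19789645201684)) [0.54299556 0.20105195 0.08      ]
w2 (array([396.30713179, 189.95053273]), np.float64(24.88667669549529), np.int64(50), np.float64(0.47315106081672936), np.float64(27.155086841927385)) [0.54856423 0.20013142 0.08      ]
w2 (array([396.03704197, 189.63900228]), np.float64(25.19148926173764), np.int64(42), np.float64(0.3146277137115001), np.float64(27.155086841927385)) [0.54823509 0.19983073 0.08      ]
(array([0.54653124, 0.20093229, 0.07592509]), np.float64(0.0051879587340908275))
```

Request:
{"method": "arm_command", "body": {"deltas": [[[0,1,0.8,0,0,0],[0,2,1.5,0,0,0],[0,2.5,2,0,0,0],[0,3,2,0,0,0],[0,3,1.5,0,0,0],[0,3,0,0,0,0],[0,3,0,0,0,0],[0,2.5,0,0,0,0],[0,2,0,0,0,0],[0,1,0,0,0,0],[0,0,0,0,0,0],[0,0,0,0,0,0]]]}}

```text
t: 8.38
tool_pos: [0.557, 0.0856, 0.2054]
orientation: [0.002, -3.141, 0.001]
force: [-0.3, -0.6, -0.9]
opening: 0.0614
gripper_force: 22.0
```

```bash
python3 - <<'E'
from rim import *
im,m=snap('wrist','w7.png');np.save('w7.npy',m,allow_pickle=True)
print(monitor.read_state()['tool_pos'])
for b in(3,5):
    r=rim(im,m,(.55,.2005,.08),band=b,lo=-60,hi=170);print(r,onz(m,*r[0],.08))
E
```

```text
[0.55707786 0.08489488 0.20538754]
(array([433.96905185, 185.43150687]), np.float64(26.127080330801604), np.int64(49), np.float64(0.42606616984722606), np.float64(28.5465279943777)) [0.54865986 0.19986346 0.08      ]
(array([433.93974754, 185.18428288]), np.float64(26.21275285055584), np.int64(39), np.float64(0.35481166105910306), np.float64(28.5465279943777)) [0.54841224 0.19980967 0.08      ]
```

```bash
python3 - <<'E'
from h import *
im=cv2.imread('pics/w7.png');c=im[145:225,380:480]
g=cv2.createCLAHE(3,(2,2)).apply(cv2.cvtColor(c,cv2.COLOR_BGR2GRAY))
big=cv2.resize(g,(800,640),interpolation=cv2.INTER_CUBIC)[:600]
for k in range(0,800,80): cv2.putText(big,str(380+k//8),(k,10),0,.35,255,1);cv2.line(big,(k,12),(k,18),255,1)
for k in range(0,600,80): cv2.putText(big,str(145+k//8),(0,k+4),0,.35,255,1)
cv2.imwrite('pics/c4.png',big)
E
```

```text
(no output)
```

View pics/c4.png

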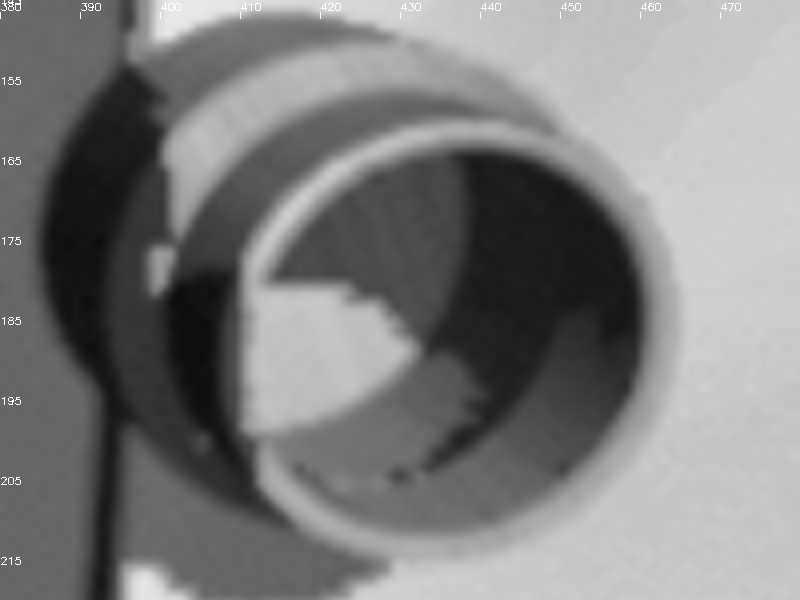

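Crop: outer rim spans about x 222–678 and y 118–560, so the rim centre is near pixel (435.5,187.1).

```bash
python3 - <<'E'
from h import *
m=np.load('w7.npy',allow_pickle=True).item();m1=np.load('w1.npy',allow_pickle=True).item()
print(onz(m,435.5,187.1,.08),onz(m1,321.3,191.7,.08),meet(ray(m,435.5,187.1),ray(m1,321.3,191.7)))
E
```

```text
[0.5503321  0.20153505 0.08      ] [0.54991586 0.2019554  0.08      ] (array([0.55039967, 0.20197915, 0.07881415]), np.float64(0.00038717104442425297))
```

Request:
{"method": "arm_command", "body": {"deltas": [[[-0.2,1.4,0,0,0,0],[-0.2,2.5,0,0,0,0],[-0.2,3,-0.5,0,0,0],[-0.1,2.5,-1.5,0,0,0],[0,1.6,-2,0,0,0],[0,0.6,-2,0,0,0],[0,0,-2,0,0,0],[0,0,-1.2,0,0,0],[0,0,-0.6,0,0,0],[0,0,0,0,0,0],[0,0,0,0,0,0],[0,0,0,0,0,0]]]}}

```text
t: 9.43
tool_pos: [0.5514, 0.2012, 0.1092]
orientation: [0.001, 3.139, 0.001]
force: [0.1, -0.0, -0.8]
opening: 0.0616
gripper_force: 22.0
```

```bash
python3 - <<'E'
from h import *
for i in range(3): snap('side','s8.png') ;print(monitor.read_state()['tool_pos'],monitor.read_state()['force'])
E
```

```text
[0.55146222 0.20135992 0.10936415] [ 0.26265738 -0.19579977 -1.60845055]
[0.55134581 0.20146084 0.10926735] [-0.87617892 -0.02853798 -0.58481138]
[0.55116607 0.20152855 0.10904064] [ 0.01450002  0.38030132 -1.57630269]
```

Request:
{"method": "arm_command", "body": {"deltas": [[[-0.1,0,-0.5,0,0,0],[0,0,-0.4,0,0,0],[0,0,-0.2,0,0,0],[0,0,0,0,0,0],[0,0,0,0,0,0],[0,0,0,0,0,0],[0,0,0,0,0,0]]]}}

```text
t: 10.17
tool_pos: [0.5494, 0.2015, 0.0968]
orientation: [-0.0, 3.141, 0.0]
force: [-1.0, 0.1, -0.4]
opening: 0.0613
gripper_force: 22.0
```

Request:
{"method": "arm_command", "body": {"deltas": [[[0,0,-0.15,0,0,0],[0,0,-0.15,0,0,0],[0,0,-0.15,0,0,0],[0,0,-0.15,0,0,0],[0,0,0,0,0,0],[0,0,0,0,0,0],[0,0,0,0,0,0]]]}}

```text
t: 10.75
tool_pos: [0.5493, 0.2015, 0.0906]
orientation: [0.0, -3.142, 0.0]
force: [-0.6, 0.2, -1.3]
opening: 0.0616
gripper_force: 22.0
```

Free at 90.6 mm, so the plug is inside the mouth. I'll continue slowly.

Request:
{"method": "arm_command", "body": {"deltas": [[[0,0,-0.1,0,0,0],[0,0,-0.1,0,0,0],[0,0,-0.1,0,0,0],[0,0,-0.1,0,0,0],[0,0,-0.1,0,0,0],[0,0,-0.1,0,0,0],[0,0,0,0,0,0],[0,0,0,0,0,0],[0,0,0,0,0,0]]]}}

```text
t: 11.5
tool_pos: [0.5493, 0.2015, 0.0847]
orientation: [-0.0, 3.142, -0.0]
force: [0.2, -0.7, -1.4]
opening: 0.0612
gripper_force: 22.0
```

Request:
{"method": "arm_command", "body": {"deltas": [[[0,0,-0.05,0,0,0],[0,0,-0.05,0,0,0],[0,0,-0.05,0,0,0],[0,0,0,0,0,0],[0,0,0,0,0,0],[0,0,0,0,0,0]]]}}

```text
t: 12.0
tool_pos: [0.5493, 0.2015, 0.0831]
orientation: [0.0, -3.142, 0.0]
force: [1.2, -0.4, -1.3]
opening: 0.0617
gripper_force: 22.0
```

Request:
{"method": "arm_command", "body": {"deltas": [[[0,0,-0.05,0,0,0],[0,0,-0.05,0,0,0],[0,0,0,0,0,0],[0,0,0,0,0,0],[0,0,0,0,0,0],[0,0,0,0,0,0]]]}}

```text
t: 12.5
tool_pos: [0.5495, 0.2016, 0.083]
orientation: [-0.0, 3.141, 0.0]
force: [-2.9, -1.0, 5.5]
opening: 0.0614
gripper_force: 22.0
```

Contact at 83.0 mm, exactly the expected home height. I'll ease the push and release.

Request:
{"method": "arm_command", "body": {"deltas": [[[0,0,0.05,0,0,0],[0,0,0,0,0,0],[0,0,0,0,0,0]]], "squeeze": 6}}

```text
t: 12.75
tool_pos: [0.5495, 0.2016, 0.0829]
orientation: [-0.0, 3.141, 0.0]
force: [-0.8, -0.9, 2.1]
opening: 0.0621
gripper_force: 6.0
```

Request:
{"method": "arm_command", "body": {"deltas": [[[0,0,0,0,0,0],[0,0,0,0,0,0],[0,0,0,0,0,0],[0,0,0,0,0,0],[0,0,0,0,0,0]]], "gripper": 0.6}}

```text
t: 13.17
tool_pos: [0.5492, 0.2015, 0.0825]
orientation: [0.0, -3.141, 0.0]
force: [-0.4, 0.8, 0.1]
opening: 0.0744
gripper_force: 0.0
```

Request:
{"method": "arm_command", "body": {"deltas": [[[0,0,0.5,0,0,0],[0,0,1,0,0,0],[0,0,2,0,0,0],[0,0,3,0,0,0],[0,0,2.5,0,0,0],[0,0,1,0,0,0],[0,0,0,0,0,0],[0,0,0,0,0,0],[0,0,0,0,0,0]]]}}

```text
t: 13.92
tool_pos: [0.5483, 0.2013, 0.1808]
orientation: [0.0, -3.139, 0.001]
force: [0.3, -0.1, -1.1]
opening: 0.0744
gripper_force: 0.0
```

```bash
python3 - <<'E'
from h import *
im,m=snap('wrist','w9.png');np.save('w9.npy',m,allow_pickle=True);si,ms=snap('side','s9.png');ti,mt=snap('top')
st=monitor.read_state();print(st['t'],st['tool_pos'])
g=cv2.inRange(im,(150,150,150),(255,255,255));u,v=proj(m,(.55,.2015,.12));print(u,v)
for c in cv2.findContours(g,0,2)[0]:
    if cv2.pointPolygonTest(c,(float(u),float(v)),False)>0: e=cv2.fitEllipse(c);print(e,cv2.boundingRect(c),onz(m,*e[0],.12))
u2,v2=np.round(proj(ms,(.55,.2015,.08))).astype(int)
f=lambda a,u,v,w:cv2.resize(a[v-int(w*.75):v+int(w*.75),u-w:u+w],(400,300),interpolation=cv2.INTER_CUBIC)
u,v=int(u),int(v)
cv2.imwrite('pics/c5.png',np.hstack([f(im,u,v,80),f(si,u2,v2,40)]));print('crop',u-80,v-60,u2-40,v2-30)
E
```

```text
14.0667 [0.54814465 0.20120591 0.1805018 ]
317.59389715195135 215.4217907429272
crop 237 155 217 138
```

View pics/c5.png

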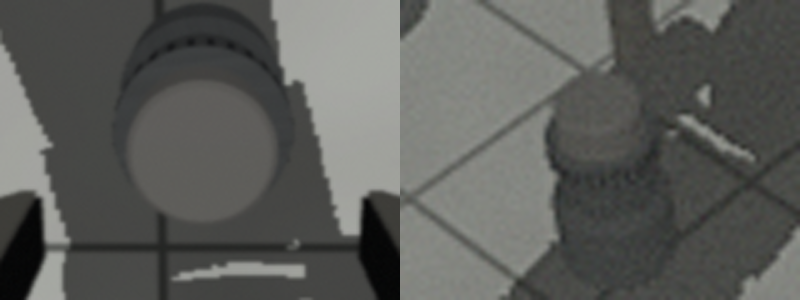

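The lid is home and level on the jar. The cap disc is at wrist pixel (318,215), so its centre is (0.550, 0.2017), midway between the fingers. Next I go down to the skirt, keeping above the collar.

Request:
{"method": "arm_command", "body": {"deltas": [[[0.1,0,-1,0,0,0],[0,0,-2,0,0,0],[0,0,-2,0,0,0],[0,0,-1.3,0,0,0],[0,0,-0.8,0,0,0],[0,0,-0.3,0,0,0],[0,0,0,0,0,0],[0,0,0,0,0,0],[0,0,0,0,0,0],[0,0,0,0,0,0]]]}}

```text
t: 14.9
tool_pos: [0.5511, 0.2018, 0.1099]
orientation: [-0.0, 3.14, 0.001]
force: [0.8, 0.9, -0.4]
opening: 0.0742
gripper_force: 0.0
```

Request:
{"method": "arm_command", "body": {"deltas": [[[-0.1,0,-0.4,0,0,0],[0,0,-0.4,0,0,0],[0,0,0,0,0,0],[0,0,0,0,0,0],[0,0,0,0,0,0],[0,0,0,0,0,0]]]}}

```text
t: 15.4
tool_pos: [0.5493, 0.2015, 0.1007]
orientation: [-0.0, 3.142, -0.0]
force: [-0.7, -0.5, -0.5]
opening: 0.0746
gripper_force: 0.0
```

Request:
{"method": "arm_command", "body": {"deltas": [[[0,0,0,0,0,0],[0,0,0,0,0,0],[0,0,0,0,0,0],[0,0,0,0,0,0],[0,0,0,0,0,0]]], "gripper": 0.12, "squeeze": 3}}

```text
t: 15.82
tool_pos: [0.5493, 0.2015, 0.1007]
orientation: [-0.0, 3.142, 0.0]
force: [0.6, 0.3, -0.1]
opening: 0.0528
gripper_force: 0.0
```

Request:
{"method": "arm_command", "body": {"deltas": [[[0,0,0,0,0,0],[0,0,0,0,0,0],[0,0,0,0,0,0],[0,0,0,0,0,0],[0,0,0,0,0,0]]], "gripper": 0}}

```text
t: 16.23
tool_pos: [0.5493, 0.2015, 0.1006]
orientation: [-0.0, 3.142, -0.0]
force: [-0.2, 0.2, -0.6]
opening: 0.0484
gripper_force: 3.0
```

Request:
{"method": "arm_command", "body": {"deltas": [[[0,0,0,0,0,0],[0,0,0,0,0,0],[0,0,0,0,0,0],[0,0,0,0,0,0]]], "gripper": -0.3, "squeeze": 8}}

```text
t: 16.57
tool_pos: [0.5493, 0.2015, 0.1006]
orientation: [-0.0, 3.142, 0.0]
force: [-0.5, -0.3, -0.3]
opening: 0.0482
gripper_force: 8.0
```

Request:
{"method": "arm_command", "body": {"deltas": [[[0,0,0.2,0,0,0],[0,0,0.3,0,0,0],[0,0,0.3,0,0,0],[0,0,0.3,0,0,0],[0,0,0.3,0,0,0],[0,0,0.3,0,0,0],[0,0,0.3,0,0,0],[0,0,0.3,0,0,0],[0,0,0.5,0,0,0],[0,0,0.5,0,0,0]]]}}

```text
t: 17.4
tool_pos: [0.5491, 0.2015, 0.134]
orientation: [0.0, -3.141, 0.0]
force: [-0.1, 0.1, -0.7]
opening: 0.0484
gripper_force: 8.0
```

Request:
{"method": "arm_command", "body": {"deltas": [[[0,0,0.8,0,0,0],[0,0,1.2,0,0,0],[0,0,1.5,0,0,0],[0,0,1.4,0,0,0],[0,0,1,0,0,0],[0,0,0.6,0,0,0],[0,0,0,0,0,0],[0,0,0,0,0,0],[0,0,0,0,0,0],[0,0,0,0,0,0],[0,0,0,0,0,0],[0,0,0,0,0,0]]]}}

```text
t: 18.4
tool_pos: [0.5489, 0.2014, 0.1979]
orientation: [0.0, -3.14, 0.0]
force: [0.6, 0.5, -0.0]
opening: 0.0482
gripper_force: 8.0
```

Request:
{"method": "arm_command", "body": {"deltas": [[[0,0,0,0,0,0],[0,0,0,0,0,0],[0,0,0,0,0,0],[0,0,0,0,0,0],[0,0,0,0,0,0],[0,0,0,0,0,0]]]}}

```text
t: 18.9
tool_pos: [0.5493, 0.2015, 0.1987]
orientation: [-0.0, 3.142, -0.0]
force: [0.3, -0.1, -0.8]
opening: 0.0482
gripper_force: 8.0
```

```bash
python3 - <<'E'
from h import *
im,m=snap('wrist');si,ms=snap('side');snap('top','t9.png')
st=monitor.read_state();print(st['t'],st['tool_pos'],np.abs(st['dq']).max(),st['opening'])
cv2.imwrite('pics/c6.png',np.hstack([im[80:380,120:520],cv2.resize(si[80:200,180:340],(400,300))]))
E
```

```text
19.05 [0.54927674 0.20152729 0.19870068] 0.0016205783275622652 0.04811142935556456
```

View pics/c6.png

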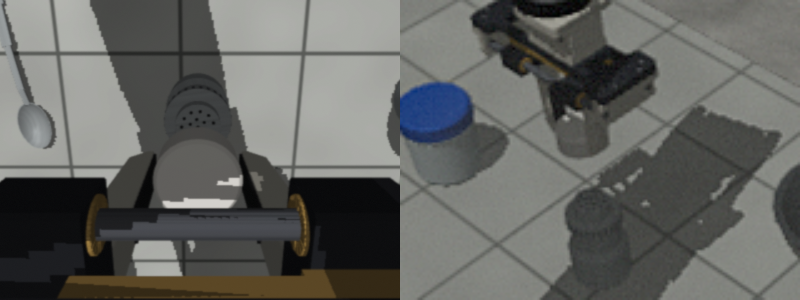

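The cap is held level above the shaker (side crop, about (580,130)). The sifter's perforated dome is still seated on the jar (595,215), and the arm is still.

```bash
python3 -c "
from plant import ticket
print(ticket.close_job())"
```

```text
the job is handed in; nothing more can be done
None
```

The job is handed in: the sifter lid is home in the jar, and the cap was lifted off alone and is held level and still about 9.8 cm above its seat (about 8 cm above the dome), with nothing else on the counter seen to move in the views I checked.

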